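Move the row of decoy heads from the drying rack to the carrying tray

TASK

The four painted duck heads on the drying rack are dry: move them one by one into the carrying tray, one to each compartment, in the same left-to-right order in which they stand now, so that they still match the bodies waiting for them. Stand each head upright on the compartment's floor with its bill pointing straight to the front (the robot's side), as it does now, and set it down rather than dropping it. Do not knock any head over, and leave the jar, the drawknife and the sanding block where they are.

Things in the scene. Friction and masses are not known exactly. Their poses are not given: they have to be found in the camera images.
- head_mallard: Loose carved duck head: dark-green head, yellow bill, white neck ring. 85 mm tall, 70-120 g, stands on its neck's flat 48 mm round foot on its block. Origin: centre of the foot's underside; z up, bill along -x. Grip it across the flat cheeks, along y: 42 mm wide, x -41 to +21 mm, 38 to 84 mm up. Balance point at about x = -12 mm. The bill reaches x = -91 mm at 53 mm height.
- head_redhead: Loose carved duck head: rust-red head, black bill and neck ring. 85 mm tall, 70-120 g, stands on its neck's flat 48 mm round foot on its block. Origin: centre of the foot's underside; z up, bill along -x. Grip it across the flat cheeks, along y: 42 mm wide, x -41 to +21 mm, 38 to 84 mm up. Balance point at about x = -12 mm. The bill reaches x = -91 mm at 53 mm height.
- head_goose: Loose carved duck head: white head, orange bill. 85 mm tall, 70-120 g, stands on its neck's flat 48 mm round foot on its block. Origin: centre of the foot's underside; z up, bill along -x. Grip it across the flat cheeks, along y: 42 mm wide, x -41 to +21 mm, 38 to 84 mm up. Balance point at about x = -12 mm. The bill reaches x = -91 mm at 53 mm height.
- head_teal: Loose carved duck head: slate-blue head, black bill. 85 mm tall, 70-120 g, stands on its neck's flat 48 mm round foot on its block. Origin: centre of the foot's underside; z up, bill along -x. Grip it across the flat cheeks, along y: 42 mm wide, x -41 to +21 mm, 38 to 84 mm up. Balance point at about x = -12 mm. The bill reaches x = -91 mm at 53 mm height.
- block_mallard: Painting block with dark green top, 66 x 66 x 20 mm, fixed; the head of that colour starts on it. Origin: centre of its underside, 12 mm above the bench. The four blocks stand in a row along their y, 84 mm apart, on the drying rack and keep showing the row's old order. +y is to the left seen from the robot, -x the front (robot's side).
- block_redhead: Painting block with rust red top, 66 x 66 x 20 mm, fixed; the head of that colour starts on it. Origin: centre of its underside, 12 mm above the bench. The four blocks stand in a row along their y, 84 mm apart, on the drying rack and keep showing the row's old order. +y is to the left seen from the robot, -x the front (robot's side).
- block_goose: Painting block with white top, 66 x 66 x 20 mm, fixed; the head of that colour starts on it. Origin: centre of its underside, 12 mm above the bench. The four blocks stand in a row along their y, 84 mm apart, on the drying rack and keep showing the row's old order. +y is to the left seen from the robot, -x the front (robot's side).
- block_teal: Painting block with slate blue top, 66 x 66 x 20 mm, fixed; the head of that colour starts on it. Origin: centre of its underside, 12 mm above the bench. The four blocks stand in a row along their y, 84 mm apart, on the drying rack and keep showing the row's old order. +y is to the left seen from the robot, -x the front (robot's side).
- drying_rack: Drying rack the blocks stand on: dark wooden board 100 (x) x 352 (y) mm, 12 mm thick with lips to 24 mm, fixed on the bench. Origin: centre of its underside; the blocks are centred at x = 0, y = -126, -42, 42, 126 mm. +y is to the left seen from the robot, -x the front (robot's side). Turned up to 9 degrees.
- tray: Pale wooden carrying tray, grey floor, fixed, 96 (x) x 348 (y) x 30 (z) mm. Origin: centre of its underside, on the bench. Four compartments, 72 x 72 mm inside, centred at x = 0, y = -126, -42, 42, 126 mm; walls 12 mm thick; floor at z = 8 mm. +y is to the left seen from the robot, -x the front (robot's side). It lies before or behind the drying rack, turned up to 9 degrees.
- jar: Bystander: amber glass jar with steel cap, 60 mm across, 85 mm tall, loose. Origin: centre of its underside.
- drawknife: Bystander: drawknife (steel blade, two pale wooden handles), about 270 x 145 x 26 mm, lying loose. Origin: under the middle of the blade, on the bench.
- sanding_block: Bystander: cork sanding block with brown abrasive on top, 90 x 55 x 32 mm, loose. Origin: centre of its underside.
Mind the look-alikes: they are no part of the job. Leave any pink look-alike of the head_redhead alone. What is shaped like the head_teal but pink is not meant.

How it is judged:
By the outcome, as a careful person would: the job done as asked, in the order asked, and still so for the second after the job is handed in, with the robot touching nothing.
It also fails if it takes over 115 s, if anything falls off the work surface, if the arm or the gripper's body presses on something with over 40 N, if the wrist force passes 120 N, or if a joint passes its speed limit or range.

ROBOT

A 6-joint arm with a two-finger parallel gripper is mounted at the origin on the work surface. World frame = base frame: x ahead of the robot, y to its left, z up, the work surface at z = 0. Lengths are in m, angles in degrees, forces in N, time in s.
With the tool pointing down it reaches from about 0.325 to 0.85 m from the base axis. Payload 15.5 kg.
Tool frame: the origin (TCP) lies where the fingers leave the gripper's body, on its centre line; the fingertips stand 78 mm ahead of it and the grasp point (between the pads) lies 60 mm ahead of it; z points along the fingers, y is the line along which they close (so a half turn about z gives the same grasp; the last joint's range is limited). The gripper opens to 91 mm and grips with 3 to 60 N. Pads are 32 mm wide; open, the fingers measure 118 mm over their backs; the gripper's body (76 mm by 178 mm) begins 60 mm behind the grasp point.
Start: joints at [59.043, 28.281, 77.091, -0, 74.628, -5.472], TCP at [0.269, 0.564, 0.292] pointing down, gripper open.
Joint ranges: [-166.48, 166.48], [-47.26, 123.95], [12.59, 153.08], [-70.14, 250.14], [6.76, 159.57], [-176.63, 176.63]. Speed limits (degrees/s): [108.29, 108.29, 147.25, 172.46, 172.46, 172.46].

INTERFACE

Orientations are given as a 3x3 rotation matrix whose columns are the frame's x, y, z axes.
In Python, from cell import bot gives the robot as it stands. The module is installed in compiled form; this text tells all that it offers.
- The arm moves only by the tool servo_tool, never from a script. Its argument "commands" is one flat list of numbers, 5 for each row, row after row: the shift along the tool's x, y, z normalised to -1 to 1, where 1 is 10 cm, then the turn about the tool's z normalised to -1 to 1, where 1 is pi rad, then the closure, from 0 (fully open) to 1 (shut). A call has exactly 8 rows; each row is the pose to reach, as a shift and turn from the pose commanded when the call began, along the tool's axes at that moment, turning the shorter way round; what a row does not reach only later rows make up. A row lasts 1/10 s, in which the tool goes at most 50 mm and 8.59 degrees, less where a joint would pass 70% of its speed; a pose out of reach is approached as far as the arm can. A call with a number of a shift or a turn outside -1 to 1 is refused whole. A call with a gripper value outside its range is refused whole. The fingers move at their own pace and stop on an object; "newtons" is the grip in N (left out, the last holds). Time passes only in rows, so rows that repeat a pose let the fingers close, or fill a call up. It gives the time, the measured TCP pose, the force, the opening and the grip force at its end, in the units of the state.
- bot.sense(): the state, without advancing time (a new reading comes with each control period).
- bot.read_camera(name): name is "side" or "top" or "wrist"; returns (picture, depth): 384x512x3 uint8, red, green, blue; 384x512 float32, m along the optical axis (not along the pixel's ray), 0 where there is no reading.
- bot.get_calibration(name): a dict with "mtx" (3x3 intrinsics, pixels), "R" (3x3) and "t" (3): a world point X has camera coordinates R X + t; the wrist camera has in their place "T_tool_cam" (4x4, takes a point from camera to tool coordinates, whose origin is the TCP and whose axes are the flange's). Camera axes: x right, y down, z forward; pixel columns grow to the right and rows downward; lengths in m; the calibration is good to about 2 mm. A picture is of the moment at which its call begins: read the wrist's pose just before it. get_calibration takes no time and is no camera call.
- bot.close_job(): hands the job in; it is judged then, once.
Trained networks look in the newest picture that a camera, given by its name, has taken for a name from the list of things; names that differ only in an ending like _2 or _b are one class to them, and where a whole thing is asked for, a point or a joint stands for the part that bears it (a point fixed in the world has none). Each returns a list of dicts, best first, with "conf" (0 to 1); they miss things now and then, are a little off and sometimes report something else, mostly with a low value. They report only what shows in the picture. A call takes as long as a camera call. They do not tell look-alikes from the thing itself.
- bot.look_for(query, camera): "location" ([column, row] in pixels, amid what is visible of it).
- bot.outline_of(query, camera): "pixels" (384x512 bool, what is visible of it) and "location" ([column, row] in pixels, amid what is visible of it).
- bot.pinpoint(query, camera): "location" ([column, row] in pixels: a listed point, or the origin of a listed thing).
The state is a dict: "time": time; "joint_positions": joint angles; "joint_velocities": joint speeds; "effort": joint torques, N m; "eef_pos": TCP position; "tool_rot": TCP orientation; "ft_force": force on the tool from outside, world axes, zero at the start; "torque": the same for the moment, N m; "gripper_width": opening from 0.0 (shut) to 1.0 (fully open); "grip_force": force on a finger pad.
Only numpy, scipy, OpenCV 4.12 (cv2) and the standard library are available. Lean on these libraries where they do the work, as an engineer would, in place of code of your own. Each camera call takes 0.05 s, during which the arm holds its last target. There are 200 camera calls.

## Working session

There is one attempt and no reset: what is moved stays moved. The work goes in short steps, Python scripts to look and compute and a tool call to move; the robot and the scene stay as the last step left them, time stands still between calls to the robot, and variables do not carry over. Pictures are saved under pics/ and viewed, at most 14 in all, crops included, and the job is handed in when it is done.

Besides the shell and the picture viewer there is one more tool, called after "Emit:" as name(argument=value, ...), one argument or row to a line, values as JSON. servo_tool: Moves the arm, as the interface text tells. Its arguments: {"type":"object","properties":{"commands":{"type":"array","items":{"type":"number","minimum":-1,"maximum":1}},"newtons":{"type":"number"}},"required":["commands"]}

```bash
mkdir -p pics
cat > h.py <<'E'
import numpy as np, cv2
from cell import bot
def snap(c,name=None):
    p,d=bot.read_camera(c)
    if name: cv2.imwrite(f'pics/{name}.png',p[:,:,::-1])
    return p,d
def world(c,uv,d,st=None):
    k=bot.get_calibration(c); K=np.array(k['mtx']); u=np.atleast_2d(uv).astype(float); d=np.atleast_1d(d)
    P=(np.linalg.inv(K)@np.c_[u,np.ones(len(u))].T)*d
    if 'R' in k: return (np.array(k['R']).T@(P-np.array(k['t']).reshape(3,1))).T
    T=np.array(k['T_tool_cam']); s=st; P=T[:3,:3]@P+T[:3,3:]
    return (np.array(s['tool_rot'])@P+np.array(s['eef_pos']).reshape(3,1)).T
E
python3 - <<'E'
from h import *
s=bot.sense();print(s['time'],s['eef_pos'],s['tool_rot'],s['gripper_width'])
for c in('top','side'):
    p,d=snap(c,c+'0');np.savez(c+'0',p=p,d=d)
    k=bot.get_calibration(c);print(c,-np.array(k['R']).T@np.array(k['t']))
    for q in('head_mallard','head_redhead','head_goose','head_teal','tray','drying_rack','block_mallard','block_redhead','block_goose','block_teal'):
        r=bot.outline_of(q,c)
        for x in r[:3]:
            m=x['pixels']; v,u=np.where(m&(d>0)); w=world(c,np.c_[u,v],d[v,u])
            print(c,q,round(x['conf'],2),np.round(x['location']),m.sum(),np.round(np.median(w,0),3) if len(w) else '',np.round(np.percentile(w[:,2],97),3) if len(w) else '')
E
```

```text
0.0 [0.26875392 0.56393555 0.29162888] [[-9.02701183e-01  4.30267545e-01 -6.43115597e-04]
 [ 4.30268009e-01  9.02700554e-01 -1.07239030e-03]
 [ 1.19126067e-04 -1.24476006e-03 -9.99999218e-01]] 1.002594156523746
top [0.39763632 0.02117167 1.11111144]
top head_mallard 0.87 [243. 215.] 516 [0.446 0.04  0.108] 0.117
top head_redhead 0.97 [172. 203.] 572 [0.473 0.213 0.106] 0.117
top head_redhead 0.8 [165. 260.] 588 [0.324 0.243 0.073] 0.085
top head_goose 0.57 [275. 217.] 520 [ 0.44  -0.043  0.108] 0.117
top head_teal 0.72 [333. 232.] 578 [ 0.407 -0.209  0.073] 0.085
top head_teal 0.67 [207. 210.] 560 [0.457 0.126 0.107] 0.117
top tray 0.72 [283. 149.] 4217 [ 0.646 -0.075  0.009] 0.031
top drying_rack 0.55 [230. 203.] 1845 [0.486 0.077 0.016] 0.03
top block_mallard 0.53 [252. 200.] 226 [0.481 0.033 0.031] 0.035
top block_mallard 0.41 [262. 213.] 112 [ 0.462 -0.02   0.031] 0.034
top block_redhead 0.62 [193. 200.] 166 [0.489 0.183 0.03 ] 0.034
top block_redhead 0.41 [391. 188.] 1396 [ 0.541 -0.39   0.009] 0.028
top block_goose 0.61 [261. 211.] 180 [ 0.468 -0.021  0.03 ] 0.034
top block_goo
[... 357 characters left out ...]
redhead 0.56 [246. 165.] 265 [0.478 0.196 0.096] 0.115
side head_redhead 0.47 [259. 182.] 27 [0.521 0.18  0.028] 0.031
side head_goose 0.6 [243. 205.] 537 [ 0.456 -0.066  0.087] 0.114
side head_teal 0.73 [229. 250.] 681 [ 0.403 -0.241  0.055] 0.082
side head_teal 0.52 [243. 176.] 226 [0.466 0.106 0.098] 0.114
side tray 0.56 [307. 227.] 2305 [ 0.649 -0.11   0.016] 0.03
side drying_rack 0.69 [256. 221.] 545 [ 0.501 -0.05   0.015] 0.023
side block_redhead 0.73 [255. 226.] 548 [ 0.486 -0.07   0.016] 0.023
side block_redhead 0.48 [259. 184.] 17 [0.521 0.179 0.028] 0.031
side block_goose 0.62 [245. 221.] 226 [ 0.458 -0.075  0.027] 0.033
side block_teal 0.63 [261. 197.] 70 [0.512 0.107 0.028] 0.033
```

Run:
```python
import cv2
im=cv2.imread('pics/top0.png')[110:300,60:450];cv2.imwrite('pics/topc.png',cv2.resize(im,None,fx=2.05,fy=2.05,interpolation=cv2.INTER_CUBIC))
```

```text
(no output)
```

View pics/topc.png

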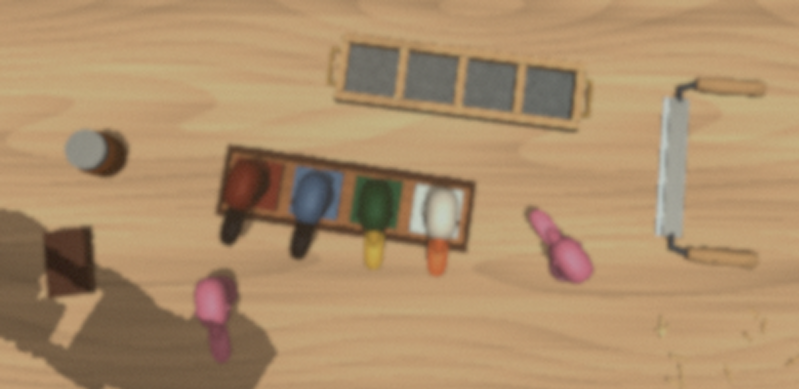

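View pics/side0.png

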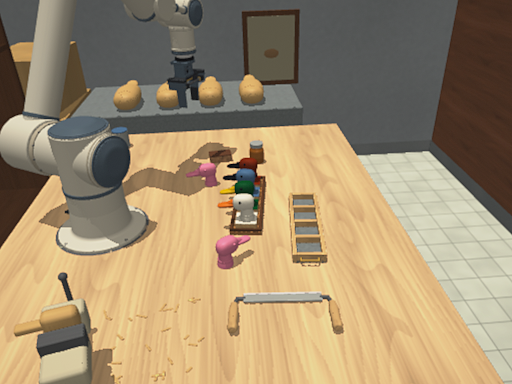

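The top view (the crop is 2.05x from pixel 60,110) shows the heads left to right: redhead (172,203), teal (207,210), mallard (243,215), goose (275,217). The tray is behind them at about (283,149). There are pink look-alikes at (165,260) and (333,232). The side view agrees.

```bash
cat >> h.py <<'E'
def rect(pts):
    (c,wh,a)=cv2.minAreaRect((pts[:,:2]*1000).astype(np.float32)); return np.round(c,1),np.round(wh,1),round(a,1)
E
python3 - <<'E'
from h import *
z=np.load('top0.npz');p=z['p'];d=z['d']
v,u=np.where(d>0);w=world('top',np.c_[u,v],d[v,u]);col=p[v,u].astype(int)
def sel(x0,x1,y0,y1,z0,z1):return (w[:,0]>x0)&(w[:,0]<x1)&(w[:,1]>y0)&(w[:,1]<y1)&(w[:,2]>z0)&(w[:,2]<z1)
m=sel(.56,.76,-.3,.16,.02,.04);print('tray rim',m.sum(),rect(w[m]),np.median(w[m,2]))
m=sel(.56,.76,-.3,.16,.004,.013);print('floor?',np.median(w[m,2]))
m=sel(.56,.76,-.3,.16,-.03,.003);print('bench',np.median(w[m,2]))
m=sel(.36,.56,-.12,.3,.014,.04);print('rack',rect(w[m]))
m=sel(.3,.56,-.1,.28,.072,.13)
for y in(.21,.125,.04,-.045):
    h=m&(abs(w[:,1]-y)<.04); P=w[h];top=P[P[:,2]>.097]; b=P[P[:,2]<.097]
    print(y,len(top),'top',rect(top),top.mean(0).round(4),'bill',rect(b),b.mean(0).round(4))
E
```

```text
tray rim 1656 (array([645. , -74.8]), array([373.3,  97.7]), 84.1) 0.027958960924315882
floor? 0.006871823949142085
bench -0.001564510618495305
rack (array([434.6,  87. ]), array([352.2, 185. ]), 82.8)
0.21 370 top (array([478.8, 213.4]), array([43.6, 75.9]), 78.4) [0.4818 0.2104 0.1102] bill (array([409.8, 226.4]), array([ 36.2, 218.1]), 76.2) [0.3871 0.2305 0.0843]
0.125 372 top (array([463.5, 124.2]), array([43.6, 76.6]), 79.8) [0.466  0.1224 0.11  ] bill (array([440.2, 124.9]), array([43.9, 99.5]), 85.6) [0.4167 0.1335 0.0889]
0.04 370 top (array([453. ,  41.7]), array([76.4, 44.8]), 1.3) [0.4573 0.0398 0.11  ] bill (array([429.7,  44.7]), array([39.6, 97.5]), 83.9) [0.4042 0.0409 0.0888]
-0.045 367 top (array([447.4, -45.1]), array([76.2, 44.6]), 4.9) [ 0.451  -0.0448  0.1102] bill (array([420.8, -40.6]), array([93.2, 25. ]), 3.1) [ 0.397  -0.0413  0.0894]
```

Emit:
servo_tool(
  commands=[-0.5,-0.5,-0.2,-0.05,0.3,-1,-1,-0.4,-0.108,0.3,-1,-1,-0.4,-0.108,0.3,-1,-1,-0.4,-0.108,0.3,-1,-1,-0.4,-0.108,0.3,-1,-1,-0.4,-0.108,0.3,-1,-1,-0.4,-0.108,0.3,-1,-1,-0.4,-0.108,0.3],
)

```text
time: 1.9
eef_pos: [0.3157, 0.4316, 0.3318]
tool_rot: [[-0.995, 0.104, -0.0], [0.104, 0.995, -0.0], [0.0, -0.0, -1.0]]
ft_force: [-0.7, -0.5, -0.6]
gripper_width: 0.698
grip_force: 0.0
```

Emit:
servo_tool(
  commands=[-0.3,-0.4,-0.1,0,0.3,-0.6,-0.8,-0.2,0,0.3,-0.7,-1,-0.2,0,0.3,-0.7,-1,-0.2,0,0.3,-0.7,-1,-0.2,0,0.3,-0.7,-1,-0.2,0,0.3,-0.7,-1,-0.2,0,0.3,-0.7,-1,-0.2,0,0.3],
)

```text
time: 2.7
eef_pos: [0.3749, 0.3247, 0.3521]
tool_rot: [[-0.995, 0.104, -0.0], [0.104, 0.995, -0.0], [0.0, -0.0, -1.0]]
ft_force: [-0.2, -0.6, 0.8]
gripper_width: 0.697
grip_force: 0.0
```

Emit:
servo_tool(
  commands=[-0.3,-0.4,-0.1,0,0.3,-0.6,-0.8,-0.2,0,0.3,-0.7,-1,-0.2,0,0.3,-0.7,-1,-0.2,0,0.3,-0.7,-1,-0.2,0,0.3,-0.7,-1,-0.2,0,0.3,-0.7,-1,-0.2,0,0.3,-0.7,-1,-0.2,0,0.3],
)

```text
time: 3.5
eef_pos: [0.434, 0.218, 0.3721]
tool_rot: [[-0.995, 0.104, -0.0], [0.104, 0.995, -0.0], [0.0, -0.0, -1.0]]
ft_force: [-1.0, -0.1, 0.4]
gripper_width: 0.697
grip_force: 0.0
```

Run:
```python
from h import *
s=bot.sense();print(s['time'],s['eef_pos'],np.round(s['tool_rot'],4),s['gripper_width'],np.round(s['joint_positions'],1))
print(bot.get_calibration('wrist'))
p,d=snap('wrist','w1');np.savez('w1',p=p,d=d,pos=s['eef_pos'],rot=s['tool_rot'])
```

```text
3.5 [0.43397644 0.21796031 0.37211909] [[-9.946e-01  1.041e-01 -2.000e-04]
 [ 1.041e-01  9.946e-01 -0.000e+00]
 [ 2.000e-04 -0.000e+00 -1.000e+00]] 0.6970457248974112 [ 19.6  12.5  89.1   0.   78.4 -64.4]
{'mtx': array([[345.71817331,   0.        , 257.83881167],
       [  0.        , 345.71817331, 189.01378182],
       [  0.        ,   0.        ,   1.        ]]), 'T_tool_cam': array([[-1.01285892e-03, -9.63554407e-01, -2.67510519e-01,
         7.47604339e-02],
       [ 9.99998990e-01, -1.24263109e-03,  6.89635530e-04,
         7.43988277e-05],
       [-9.96918242e-04, -2.67509551e-01,  9.63554693e-01,
        -9.30849279e-02],
       [ 0.00000000e+00,  0.00000000e+00,  0.00000000e+00,
         1.00000000e+00]])}
```

View pics/w1.png

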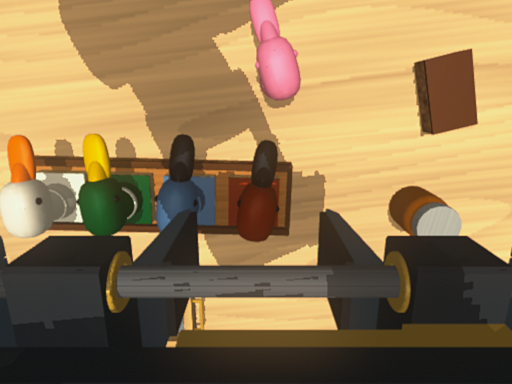

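The wrist view shows the heads, right to left: redhead (257,205), teal (180,190), mallard (105,195), goose (27,200). The pink look-alike is at (277,65). The fingers hide the tray behind.

Emit:
servo_tool(
  commands=[0,-0.4,0,0,0.3,0,-0.8,0,0,0.3,0,-1,0,0,0.3,0,-1,0,0,0.3,0,-1,0,0,0.3,0,-1,0,0,0.3,0,-1,0,0,0.3,0,-1,0,0,0.3],
)

```text
time: 4.35
eef_pos: [0.4238, 0.1184, 0.3721]
tool_rot: [[-0.995, 0.104, -0.0], [0.104, 0.995, 0.0], [0.0, 0.0, -1.0]]
ft_force: [-0.1, -0.1, 0.3]
gripper_width: 0.703
grip_force: 0.0
```

Emit:
servo_tool(
  commands=[0.1,-0.2,0,0,0.3,0.3,-0.3,0,0,0.3,0.3,-0.3,0,0,0.3,0.3,-0.3,0,0,0.3,0.3,-0.3,0,0,0.3,0.3,-0.3,0,0,0.3,0.3,-0.3,0,0,0.3,0.3,-0.3,0,0,0.3],
)

```text
time: 5.15
eef_pos: [0.391, 0.0913, 0.3721]
tool_rot: [[-0.994, 0.105, -0.0], [0.105, 0.994, -0.0], [0.0, -0.0, -1.0]]
ft_force: [0.5, -0.2, 0.5]
gripper_width: 0.703
grip_force: 0.0
```

Run:
```python
from h import *
s=bot.sense();print(s['time'],s['eef_pos'])
p,d=snap('wrist','w2');np.savez('w2',p=p,d=d,pos=s['eef_pos'],rot=s['tool_rot'])
for q in('head_mallard','head_redhead','head_goose','head_teal'):
    for r in bot.pinpoint(q,'wrist')[:2]: print(q,r)
for f in('w1','w2'):
  z=np.load(f+'.npz');p=z['p'];d=z['d'];st=dict(tool_rot=z['rot'],eef_pos=z['pos'])
  v,u=np.where((d>.1));w=world('wrist',np.c_[u,v],d[v,u],st)
  ok=(w[:,0]>.32)&(w[:,0]<.53)&(w[:,2]<.15)&(w[:,2]>.06)
  for n,y in zip('rtmg',(.21,.125,.04,-.045)):
    P=w[ok&(abs(w[:,1]-y)<.04)]
    P=P[P[:,0]>P[:,0].max()-.13]
    t=P[P[:,2]>.108];  s_=P[(P[:,2]>.095)]
    print(f,n,len(P),'zmax',np.percentile(P[:,2],99).round(4),'top',rect(s_),'mean',s_.mean(0).round(4),'bill tip',P[P[:,0]<np.percentile(P[:,0],6)].mean(0).round(4),'all',rect(P))
  b=w[(w[:,0]>.38)&(w[:,0]<.56)&(w[:,1]<.3)&(w[:,1]>-.13)&(w[:,2]>.014)&(w[:,2]<.028)];print('rack',rect(b))
```

```text
5.15 [0.39101656 0.09127009 0.37213588]
head_mallard {'location': [219.8, 220.7], 'conf': 0.89}
head_mallard {'location': [357.1, 223.6], 'conf': 0.61}
head_redhead {'location': [376.5, 101.8], 'conf': 0.94}
head_redhead {'location': [357.3, 223.5], 'conf': 0.85}
head_goose {'location': [161.0, 223.2], 'conf': 0.85}
head_teal {'location': [26.4, 177.6], 'conf': 0.83}
head_teal {'location': [286.0, 218.6], 'conf': 0.64}
w1 r 2935 zmax 0.1185 top (array([479.9, 212.9]), array([46.2, 79.6]), 66.9) mean [0.4803 0.2122 0.1114] bill tip [0.4165 0.2288 0.0877] all (array([465.5, 219.1]), array([ 46.2, 110.9]), 66.9)
w1 t 2471 zmax 0.1183 top (array([459.6, 118.3]), array([53.8, 59.7]), 21.2) mean [0.4574 0.1256 0.1104] bill tip [0.3996 0.1385 0.0873] all (array([445.5, 125.5]), array([ 45.8, 103.4]), 85.6)
w1 m 3490 zmax 0.1182 top (array([456.3,  40.4]), array([80.7, 45.3]), 12.4) mean [0.457  0.0446 0.1106] bill tip [0.3898 0.0416 0.0874] all (array([439.2,  41.7]), array([ 46.2, 110.9]), 83.0)
w1 g 3926 zmax 0.118 top (array([448.2, -43. ]), array([40.1, 79.6]), 80.9) mean [ 0.4505 -0.03
[... 298 characters left out ...]
 all (array([459.7, 222.4]), array([46.4, 96. ]), 63.4)
w2 t 2891 zmax 0.1186 top (array([464. , 123.9]), array([46. , 78.9]), 82.5) mean [0.4642 0.1219 0.1113] bill tip [0.4001 0.1371 0.0876] all (array([448.4, 125.9]), array([ 46. , 110.4]), 82.5)
w2 m 2890 zmax 0.1184 top (array([454.8,  39.5]), array([45.7, 79.9]), 82.5) mean [0.4552 0.041  0.1112] bill tip [0.3892 0.0404 0.0876] all (array([439.5,  41.5]), array([ 45.7, 110.7]), 82.5)
w2 g 2479 zmax 0.1183 top (array([443.9, -46.4]), array([69.5, 43.8]), 13.0) mean [ 0.4408 -0.0429  0.1104] bill tip [ 0.3813 -0.0411  0.0871] all (array([428.8, -48. ]), array([103.9,  45.2]), 6.6)
rack (array([480.2,  80.1]), array([351.5, 100.1]), 82.5)
```

View pics/w2.png

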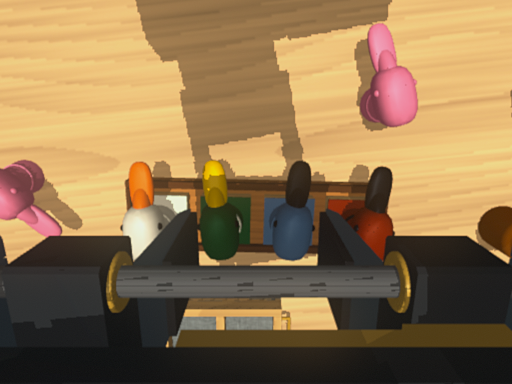

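Emit:
servo_tool(
  commands=[-0.2,0.3,0.2,0,0.3,-0.4,0.6,0.4,0,0.3,-0.4,0.65,0.6,0,0.3,-0.4,0.65,0.6,0,0.3,-0.4,0.65,0.6,0,0.3,-0.4,0.65,0.6,0,0.3,-0.4,0.65,0.6,0,0.3,-0.4,0.65,0.6,0,0.3],
)

```text
time: 6.2
eef_pos: [0.4375, 0.1513, 0.313]
tool_rot: [[-0.994, 0.106, 0.001], [0.106, 0.994, 0.0], [-0.001, 0.0, -1.0]]
ft_force: [0.5, 1.2, -0.5]
gripper_width: 0.701
grip_force: 0.0
```

Emit:
servo_tool(
  commands=[-0.2,0.3,0.2,0.02,0.3,-0.42,0.6,0.4,0.044,0.3,-0.42,0.65,0.6,0.044,0.3,-0.42,0.65,0.6,0.044,0.3,-0.42,0.65,0.6,0.044,0.3,-0.42,0.65,0.6,0.044,0.3,-0.42,0.65,0.6,0.044,0.3,-0.42,0.65,0.6,0.044,0.3],
)

```text
time: 7.0
eef_pos: [0.4861, 0.2115, 0.2531]
tool_rot: [[-0.97, 0.242, 0.001], [0.242, 0.97, 0.0], [-0.001, 0.001, -1.0]]
ft_force: [0.1, 0.3, 0.0]
gripper_width: 0.699
grip_force: 0.0
```

```bash
cat >> h.py <<'E'
def headview(name=None):
    "head points below the fingers, in tool frame axes (mm) relative to the grasp line"
    s=bot.sense();p,d=snap('wrist',name)
    v,u=np.where(d>.05);w=world('wrist',np.c_[u,v],d[v,u],s)
    t=(w-s['eef_pos'])@np.array(s['tool_rot'])*1000
    m=(abs(t[:,1])<36)&(t[:,0]>-60)&(t[:,0]<110)&(w[:,2]<.119)&(w[:,2]>.078)
    P=t[m];zz=w[m,2]
    print('t',s['time'],'tcp',np.round(s['eef_pos'],4),'yaw',np.degrees(np.arctan2(-s['tool_rot'][1][0],-s['tool_rot'][0][0])).round(2),'n',len(P),'zmax',zz.max().round(4))
    for a in range(-40,110,10):
        q=P[(P[:,0]>=a)&(P[:,0]<a+10)]
        if len(q)>15: print(a+5,len(q),'y',np.percentile(q[:,1],[2,98]).round(1),'mid',np.percentile(q[:,1],[2,98]).mean().round(1))
E
python3 - <<'E'
from h import *
headview('r1')
E
```

```text
t 7.0 tcp [0.4861 0.2115 0.2531] yaw -13.99 n 6615 zmax 0.119
-35 42 y [-9.7  8.4] mid -0.7
-25 434 y [-17.3  16.1] mid -0.6
-15 657 y [-19.5  18.1] mid -0.7
-5 745 y [-19.9  19.3] mid -0.3
5 836 y [-21.1  21.4] mid 0.1
15 855 y [-19.8  19.1] mid -0.3
25 786 y [-16.1  16.2] mid 0.0
35 479 y [-11.4  12.4] mid 0.5
45 510 y [-12.   13.7] mid 0.9
55 504 y [-12.   13.7] mid 0.9
65 498 y [-10.4  13. ] mid 1.3
75 269 y [-8.1 10.7] mid 1.3
```

View pics/r1.png

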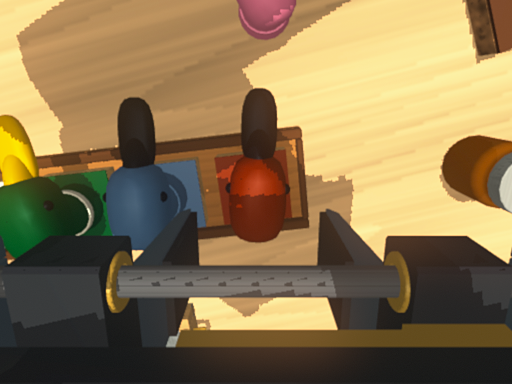

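The redhead is centred between the fingers at (258,190), with its bill straight up in the picture. Descend and grip.

Emit:
servo_tool(
  commands=[0,0,0.3,0,0.3,0,0,0.6,0,0.3,0,0,0.85,0,0.3,0,0,0.98,0,0.3,0,0,0.98,0,0.3,0,0,0.98,0,0.45,0,0,0.98,0,0.6,0,0,0.98,0,0.6],
  newtons=15,
)

```text
time: 7.85
eef_pos: [0.4864, 0.2119, 0.1551]
tool_rot: [[-0.97, 0.241, 0.001], [0.241, 0.97, 0.0], [-0.001, 0.001, -1.0]]
ft_force: [0.4, -1.1, 0.4]
gripper_width: 0.467
grip_force: 0.3
```

Emit:
servo_tool(
  commands=[0,0,0,0,0.7,0,0,0,0,0.8,0,0,0,0,0.8,0,0,0,0,0.8,0,0,-0.05,0,0.8,0,0,-0.1,0,0.8,0,0,-0.2,0,0.8,0,0,-0.2,0,0.8],
  newtons=15,
)

```text
time: 8.65
eef_pos: [0.4866, 0.212, 0.1757]
tool_rot: [[-0.97, 0.241, 0.002], [0.241, 0.97, 0.001], [-0.002, 0.001, -1.0]]
ft_force: [0.1, 0.1, -1.1]
gripper_width: 0.46
grip_force: 15.0
```

Emit:
servo_tool(
  commands=[0,0,-0.2,0,0.8,0,0,-0.5,0,0.8,-0.1,0,-0.75,-0.015,0.8,-0.2,0,-0.75,-0.03,0.8,-0.3,0,-0.75,-0.045,0.8,-0.3,0,-0.75,-0.045,0.8,-0.3,0,-0.75,-0.045,0.8,-0.3,0,-0.75,-0.045,0.8],
)

```text
time: 9.45
eef_pos: [0.5145, 0.2046, 0.249]
tool_rot: [[-0.995, 0.103, -0.001], [0.103, 0.995, -0.0], [0.001, -0.0, -1.0]]
ft_force: [0.7, -1.3, -1.9]
gripper_width: 0.46
grip_force: 15.0
```

Emit:
servo_tool(
  commands=[-0.15,-0.1,0,0,0.8,-0.35,-0.2,0,0,0.8,-0.55,-0.35,0,0,0.8,-0.7,-0.45,0,0,0.8,-0.75,-0.5,0,0,0.8,-0.75,-0.5,0,0,0.8,-0.75,-0.5,0,0,0.8,-0.75,-0.5,0,0,0.8],
)

```text
time: 10.25
eef_pos: [0.584, 0.1477, 0.2492]
tool_rot: [[-0.995, 0.102, -0.0], [0.102, 0.995, 0.0], [0.0, 0.0, -1.0]]
ft_force: [-0.4, 0.3, -1.7]
gripper_width: 0.46
grip_force: 15.0
```

Emit:
servo_tool(
  commands=[-0.15,-0.2,0,0,0.8,-0.35,-0.4,0,0,0.8,-0.55,-0.6,0,0,0.8,-0.65,-0.8,0,0,0.8,-0.7,-0.89,0,0,0.8,-0.7,-0.89,0,0,0.8,-0.7,-0.89,0,0,0.8,-0.7,-0.89,0,0,0.8],
)

```text
time: 11.05
eef_pos: [0.6446, 0.0526, 0.2493]
tool_rot: [[-0.995, 0.101, -0.0], [0.101, 0.995, 0.0], [0.0, 0.0, -1.0]]
ft_force: [-0.2, 0.2, -1.1]
gripper_width: 0.462
grip_force: 15.0
```

Run:
```python
from h import *
s=bot.sense();p,d=snap('wrist','p1');np.savez('p1',p=p,d=d,pos=s['eef_pos'],rot=s['tool_rot'])
print(s['time'],s['eef_pos'],np.degrees(np.arctan2(-s['tool_rot'][1][0],-s['tool_rot'][0][0])))
p,d=snap('top','top1');v,u=np.where(d>0);w=world('top',np.c_[u,v],d[v,u])
m=(w[:,0]>.58)&(w[:,0]<.72)&(w[:,1]>-.3)&(w[:,1]<.12)&(w[:,2]>.02)&(w[:,2]<.04)
print(rect(w[m]))
```

```text
11.05 [0.64463948 0.05261347 0.24928552] -5.807620282940867
(array([644.3, -81.4]), array([360.9,  97.3]), 83.8)
```

View pics/p1.png

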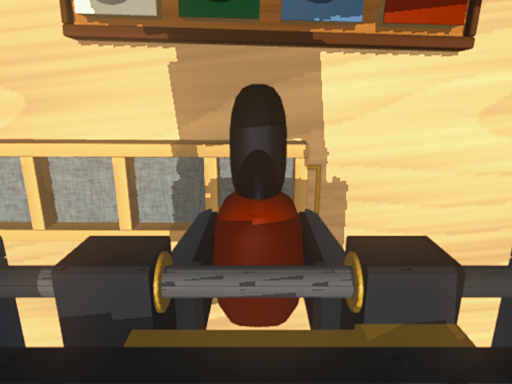

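The redhead is held bill-forward over the tray's left compartment. The tray's front wall is at row 145 and its left end at column 300. I'll measure the tray from this view.

Run:
```python
from h import *
z=np.load('p1.npz');st=dict(tool_rot=z['rot'],eef_pos=z['pos']);d=z['d']
v,u=np.where(d>.05);w=world('wrist',np.c_[u,v],d[v,u],st)
t=(w-z['pos'])@z['rot']*1000
m=(v>120)&(v<235)&(t[:,1]>-230)&(t[:,1]<75)
r=m&(w[:,2]>.022)&(w[:,2]<.036);f=m&(w[:,2]>.004)&(w[:,2]<.013);b=m&(abs(w[:,2])<.003)
print('z rim,floor,bench',[np.median(w[k,2]).round(4) for k in(r,f,b)])
T=t[r]
# front wall outer edge (max tool x) vs y
for y in range(-220,70,20):
    q=T[abs(T[:,1]-y)<10]
    if len(q):print(y,'x max',np.percentile(q[:,0],98).round(1),'x min',np.percentile(q[:,0],2).round(1),len(q))
# y of walls at x=-10..20 (inside compartments)
q=T[(T[:,0]>-10)&(T[:,0]<20)][:,1];h,e=np.histogram(q,bins=np.arange(-230,75,3));print([(int(a),int(n)) for a,n in zip(e,h) if n])
```

```text
z rim,floor,bench [np.float64(0.0304), np.float64(0.0087), np.float64(0.0007)]
-220 x max 31.2 x min -56.0 1037
-200 x max 30.9 x min -56.1 1175
-180 x max 31.0 x min -56.8 457
-160 x max 30.8 x min -57.0 460
-140 x max 30.7 x min -56.6 726
-120 x max 30.5 x min -56.0 1303
-100 x max 30.6 x min -56.9 451
-80 x max 30.5 x min -56.9 463
-60 x max 30.4 x min -8.4 338
-40 x max 30.1 x min -31.6 1042
-20 x max 30.2 x min 18.6 63
20 x max 29.8 x min 18.4 61
40 x max 29.5 x min -31.5 958
60 x max 8.1 x min -25.2 18
[(-230, 3), (-227, 3), (-224, 4), (-221, 4), (-218, 87), (-215, 105), (-212, 98), (-209, 202), (-206, 79), (-203, 3), (-200, 4), (-197, 4), (-194, 3), (-191, 3), (-188, 3), (-185, 4), (-182, 3), (-179, 3), (-176, 4), (-173, 3), (-170, 3), (-167, 3), (-164, 3), (-161, 4), (-158, 3), (-155, 4), (-152, 2), (-149, 3), (-146, 4), (-143, 4), (-140, 3), (-137, 3), (-134, 92), (-131, 102), (-128, 104), (-125, 154), (-122, 56), (-119, 4), (-116, 3), (-113, 3), (-110, 3), (-107, 4), (-104, 3), (-101, 4), (-98, 3), (-95, 3), (-92, 3), (-89, 3), (-86, 6), (-83, 7), (-80, 6), (-77, 5), (-74, 7), (-71, 6), (-68, 7), (-65, 6), (-62, 6), (-59, 8), (-56, 6), (-53, 9), (-50, 96), (-47, 105), (-44, 104), (-41, 128), (-38, 16), (-35, 6), (-32, 6), (-29, 7), (-26, 1), (25, 6), (28, 6), (31, 30), (34, 113), (37, 100), (40, 102), (43, 96), (49, 2), (52, 1), (55, 4), (58, 2)]
```

Emit:
servo_tool(
  commands=[-0.02,-0.01,0.2,0,0.8,-0.05,-0.02,0.4,0,0.8,-0.05,-0.02,0.6,0,0.8,-0.05,-0.02,0.8,0,0.8,-0.05,-0.02,0.9,0,0.8,-0.05,-0.02,0.97,0,0.8,-0.05,-0.02,0.97,0,0.8,-0.05,-0.02,0.97,0,0.8],
)

```text
time: 11.95
eef_pos: [0.6503, 0.049, 0.1529]
tool_rot: [[-0.995, 0.102, 0.001], [0.102, 0.995, -0.0], [-0.001, 0.0, -1.0]]
ft_force: [-0.3, -0.4, -0.4]
gripper_width: 0.464
grip_force: 15.0
```

Emit:
servo_tool(
  commands=[0,0,0.04,0,0.8,0,0,0.08,0,0.8,0,0,0.12,0,0.8,0,0,0.15,0,0.8,0,0,0.18,0,0.8,0,0,0.19,0,0.8,0,0,0.2,0,0.8,0,0,0.2,0,0.8],
)

```text
time: 12.75
eef_pos: [0.65, 0.049, 0.1321]
tool_rot: [[-0.995, 0.102, -0.0], [0.102, 0.995, 0.0], [0.0, -0.0, -1.0]]
ft_force: [0.2, -0.4, -1.0]
gripper_width: 0.46
grip_force: 15.0
```

Emit:
servo_tool(
  commands=[0,0,0.004,0,0.8,0,0,0.008,0,0.8,0,0,0.01,0,0.8,0,0,0.012,0,0.8,0,0,0.012,0,0.8,0,0,0.012,0,0.8,0,0,0.012,0,0.8,0,0,0.012,0,0.8],
)

```text
time: 13.55
eef_pos: [0.65, 0.049, 0.1311]
tool_rot: [[-0.995, 0.102, 0.0], [0.102, 0.995, -0.0], [-0.0, -0.0, -1.0]]
ft_force: [-0.5, -0.4, 2.5]
gripper_width: 0.465
grip_force: 15.0
```

Emit:
servo_tool(
  commands=[0,0,0,0,0.45,0,0,0,0,0.35,0,0,0,0,0.3,0,0,0,0,0.3,0,0,-0.1,0,0.3,0,0,-0.3,0,0.3,0,0,-0.6,0,0.3,0,0,-0.95,0,0.3],
)

```text
time: 14.35
eef_pos: [0.6495, 0.049, 0.227]
tool_rot: [[-0.995, 0.102, -0.001], [0.102, 0.995, 0.0], [0.001, -0.0, -1.0]]
ft_force: [0.1, -0.5, 0.2]
gripper_width: 0.699
grip_force: 0.0
```

Emit:
servo_tool(
  commands=[0.2,0,-0.2,0,0.3,0.5,0.1,-0.25,0,0.3,0.8,0.2,-0.25,0,0.3,0.93,0.28,-0.25,0,0.3,0.93,0.28,-0.25,0,0.3,0.93,0.28,-0.25,0,0.3,0.93,0.28,-0.25,0,0.3,0.93,0.28,-0.25,0,0.3],
)

```text
time: 15.15
eef_pos: [0.5611, 0.0859, 0.2509]
tool_rot: [[-0.995, 0.103, 0.0], [0.103, 0.995, -0.0], [-0.0, -0.0, -1.0]]
ft_force: [-0.1, 0.1, 0.2]
gripper_width: 0.7
grip_force: 0.0
```

Emit:
servo_tool(
  commands=[0.2,0,0,0,0.3,0.5,0.1,0,0.015,0.3,0.8,0.2,0,0.026,0.3,0.92,0.27,0,0.026,0.3,0.92,0.27,0,0.026,0.3,0.92,0.27,0,0.026,0.3,0.92,0.27,0,0.026,0.3,0.92,0.27,0,0.026,0.3],
)

```text
time: 15.95
eef_pos: [0.4724, 0.1222, 0.2509]
tool_rot: [[-0.983, 0.183, 0.0], [0.183, 0.983, -0.0], [-0.0, 0.0, -1.0]]
ft_force: [-0.2, 0.3, -0.2]
gripper_width: 0.697
grip_force: 0.0
```

Run:
```python
from h import *
headview('t1')
p,d=snap('top','top2');cv2.imwrite('pics/top2c.png',cv2.resize(p[110:260,140:360,::-1],None,fx=3,fy=3))
```

```text
t 15.95 tcp [0.4724 0.1222 0.2509] yaw -10.57 n 6743 zmax 0.119
-35 19 y [-8.5  5.3] mid -1.6
-25 365 y [-16.6  15.2] mid -0.7
-15 644 y [-19.9  17.7] mid -1.1
-5 752 y [-19.8  19.1] mid -0.3
5 830 y [-20.4  21.2] mid 0.4
15 884 y [-20.9  20.2] mid -0.3
25 830 y [-16.5  17.2] mid 0.4
35 510 y [-10.4  13. ] mid 1.3
45 545 y [-11.2  14.4] mid 1.6
55 503 y [-10.4  15. ] mid 2.3
65 506 y [-9.6 14.8] mid 2.6
75 355 y [-6.7 12.7] mid 3.0
```

View pics/top2c.png

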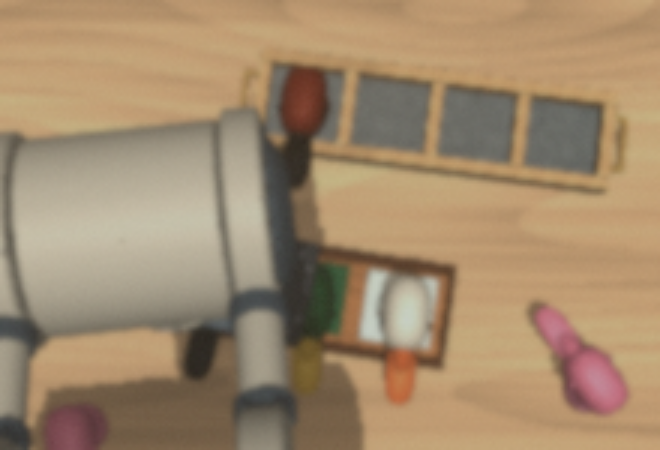

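The redhead stands upright in the left compartment at crop (303,105), bill forward. The teal is centred; I'll add a 2° turn, descend and grip.

Emit:
servo_tool(
  commands=[0,0,0.3,0.011,0.3,0,0,0.6,0.011,0.3,0,0,0.85,0.011,0.3,0,0,0.96,0.011,0.3,0,0,0.96,0.011,0.3,0,0,0.96,0.011,0.45,0,0,0.96,0.011,0.6,0,0,0.96,0.011,0.6],
  newtons=15,
)

```text
time: 16.85
eef_pos: [0.472, 0.1226, 0.1559]
tool_rot: [[-0.976, 0.217, 0.002], [0.217, 0.976, 0.0], [-0.002, 0.001, -1.0]]
ft_force: [0.6, -0.6, 1.5]
gripper_width: 0.468
grip_force: 0.2
```

Emit:
servo_tool(
  commands=[0,0,0,0,0.7,0,0,0,0,0.8,0,0,0,0,0.8,0,0,0,0,0.8,0,0,-0.05,0,0.8,0,0,-0.1,0,0.8,0,0,-0.2,0,0.8,0,0,-0.2,0,0.8],
  newtons=15,
)

```text
time: 17.65
eef_pos: [0.4721, 0.1227, 0.1764]
tool_rot: [[-0.976, 0.217, 0.002], [0.217, 0.976, 0.0], [-0.002, 0.001, -1.0]]
ft_force: [-0.2, -0.2, -1.7]
gripper_width: 0.46
grip_force: 15.0
```

Emit:
servo_tool(
  commands=[0,0,-0.2,0,0.8,0,0,-0.5,0,0.8,-0.1,0,-0.8,-0.012,0.8,-0.2,0,-0.85,-0.024,0.8,-0.3,0,-0.85,-0.036,0.8,-0.3,0,-0.85,-0.036,0.8,-0.3,0,-0.85,-0.036,0.8,-0.3,0,-0.85,-0.036,0.8],
)

```text
time: 18.45
eef_pos: [0.5001, 0.1161, 0.2597]
tool_rot: [[-0.994, 0.106, -0.001], [0.106, 0.994, -0.0], [0.001, -0.0, -1.0]]
ft_force: [0.1, -0.2, -1.3]
gripper_width: 0.462
grip_force: 15.0
```

Emit:
servo_tool(
  commands=[-0.2,-0.05,0,0,0.8,-0.4,-0.15,0,0,0.8,-0.6,-0.3,0,0,0.8,-0.75,-0.42,0,0,0.8,-0.78,-0.5,0,0,0.8,-0.78,-0.5,0,0,0.8,-0.78,-0.5,0,0,0.8,-0.78,-0.5,0,0,0.8],
)

```text
time: 19.25
eef_pos: [0.5724, 0.0587, 0.26]
tool_rot: [[-0.994, 0.105, -0.0], [0.105, 0.994, 0.0], [0.0, 0.0, -1.0]]
ft_force: [-0.9, 0.2, -1.6]
gripper_width: 0.465
grip_force: 15.0
```

Emit:
servo_tool(
  commands=[-0.15,-0.2,0,0,0.8,-0.35,-0.4,0,0,0.8,-0.55,-0.6,0,0,0.8,-0.7,-0.75,0,0,0.8,-0.77,-0.85,0,0,0.8,-0.77,-0.85,0,0,0.8,-0.77,-0.85,0,0,0.8,-0.77,-0.85,0,0,0.8],
)

```text
time: 20.05
eef_pos: [0.6401, -0.0335, 0.2601]
tool_rot: [[-0.995, 0.105, -0.0], [0.105, 0.995, 0.0], [0.0, 0.0, -1.0]]
ft_force: [-0.4, -0.7, -1.2]
gripper_width: 0.465
grip_force: 15.0
```

```bash
cat >> h.py <<'E'
def trayview(name):
    s=bot.sense();p,d=snap('wrist',name)
    v,u=np.where(d>.05);w=world('wrist',np.c_[u,v],d[v,u],s);t=(w-s['eef_pos'])@np.array(s['tool_rot'])*1000
    r=(v>60)&(v<240)&(w[:,2]>.024)&(w[:,2]<.034)&(w[:,0]>.57);T=t[r]
    print('t',s['time'],np.round(s['eef_pos'],4),'yaw',np.degrees(np.arctan2(-s['tool_rot'][1][0],-s['tool_rot'][0][0])).round(2))
    for y in(-60,-20,20,60):
        q=T[abs(T[:,1]-y)<8]
        if len(q)>20: print('front edge at y',y,np.percentile(q[:,0],98).round(1))
    q=T[(T[:,0]>-15)&(T[:,0]<15)][:,1];h,e=np.histogram(q,bins=np.arange(-130,131,2));print('walls y',[int(a) for a,n in zip(e,h) if n>25])
E
python3 -c "
from h import *
trayview('p2')"
```

```text
t 20.05 [ 0.6401 -0.0335  0.2601] yaw -6.0
front edge at y -60 34.7
front edge at y 60 34.3
walls y [-130, -128, -126, -124, -122, -120, -48, -46, -44, -42, -40, -38, 36, 38, 40, 42, 44, 46, 62, 120, 122, 124, 126, 128]
```

Emit:
servo_tool(
  commands=[-0.01,0,0.2,0,0.8,-0.015,0,0.4,0,0.8,-0.015,0,0.6,0,0.8,-0.015,0,0.8,0,0.8,-0.015,0,0.95,0,0.8,-0.015,0,1,0,0.8,-0.015,0,1,0,0.8,-0.015,0,1,0,0.8],
)

```text
time: 20.9
eef_pos: [0.6425, -0.0345, 0.1608]
tool_rot: [[-0.994, 0.105, 0.001], [0.105, 0.994, -0.0], [-0.001, -0.0, -1.0]]
ft_force: [0.4, 0.7, -0.5]
gripper_width: 0.461
grip_force: 15.0
```

Emit:
servo_tool(
  commands=[0,0,0.04,0,0.8,0,0,0.1,0,0.8,0,0,0.16,0,0.8,0,0,0.21,0,0.8,0,0,0.24,0,0.8,0,0,0.26,0,0.8,0,0,0.27,0,0.8,0,0,0.27,0,0.8],
)

```text
time: 21.7
eef_pos: [0.6423, -0.0347, 0.133]
tool_rot: [[-0.994, 0.105, 0.0], [0.105, 0.994, 0.0], [-0.0, 0.0, -1.0]]
ft_force: [0.2, -0.0, -0.3]
gripper_width: 0.463
grip_force: 15.0
```

Emit:
servo_tool(
  commands=[0,0,0.004,0,0.8,0,0,0.008,0,0.8,0,0,0.01,0,0.8,0,0,0.012,0,0.8,0,0,0.014,0,0.8,0,0,0.014,0,0.8,0,0,0.014,0,0.8,0,0,0.014,0,0.8],
)

```text
time: 22.5
eef_pos: [0.6423, -0.0347, 0.1319]
tool_rot: [[-0.994, 0.105, 0.0], [0.105, 0.994, -0.0], [-0.0, -0.0, -1.0]]
ft_force: [-1.6, 1.2, 6.0]
gripper_width: 0.462
grip_force: 15.0
```

Emit:
servo_tool(
  commands=[0,0,0,0,0.45,0,0,0,0,0.35,0,0,0,0,0.3,0,0,0,0,0.3,0,0,-0.1,0,0.3,0,0,-0.3,0,0.3,0,0,-0.6,0,0.3,0,0,-0.95,0,0.3],
)

```text
time: 23.3
eef_pos: [0.6418, -0.0346, 0.2276]
tool_rot: [[-0.994, 0.105, -0.001], [0.105, 0.994, 0.0], [0.001, 0.0, -1.0]]
ft_force: [0.5, -0.1, 1.3]
gripper_width: 0.7
grip_force: 0.0
```

Emit:
servo_tool(
  commands=[0.2,0,-0.2,0,0.3,0.5,0.1,-0.25,0,0.3,0.8,0.2,-0.25,0,0.3,0.94,0.28,-0.25,0,0.3,0.94,0.28,-0.25,0,0.3,0.94,0.28,-0.25,0,0.3,0.94,0.28,-0.25,0,0.3,0.94,0.28,-0.25,0,0.3],
)

```text
time: 24.1
eef_pos: [0.5524, 0.0027, 0.2516]
tool_rot: [[-0.994, 0.106, 0.0], [0.106, 0.994, -0.0], [-0.0, -0.0, -1.0]]
ft_force: [0.9, -0.3, -0.5]
gripper_width: 0.702
grip_force: 0.0
```

Emit:
servo_tool(
  commands=[0.2,0,0,0,0.3,0.5,0.1,0,-0.015,0.3,0.8,0.2,0,-0.028,0.3,0.94,0.29,0,-0.028,0.3,0.94,0.29,0,-0.028,0.3,0.94,0.29,0,-0.028,0.3,0.94,0.29,0,-0.028,0.3,0.94,0.29,0,-0.028,0.3],
)

```text
time: 24.9
eef_pos: [0.4623, 0.0414, 0.2515]
tool_rot: [[-1.0, 0.018, 0.0], [0.018, 1.0, -0.0], [-0.0, -0.0, -1.0]]
ft_force: [0.1, 0.1, -0.1]
gripper_width: 0.701
grip_force: 0.0
```

```bash
python3 -c "
from h import *
headview('m1')"
```

```text
t 24.9 tcp [0.4623 0.0414 0.2515] yaw -1.04 n 6735 zmax 0.1189
-35 36 y [-10.8   6.1] mid -2.3
-25 406 y [-18.7  14.2] mid -2.2
-15 657 y [-20.9  16.5] mid -2.2
-5 752 y [-22.1  17.7] mid -2.2
5 844 y [-23.4  18.7] mid -2.3
15 868 y [-22.   17.6] mid -2.2
25 827 y [-18.8  14.1] mid -2.4
35 486 y [-14.3   9.2] mid -2.6
45 528 y [-15.1  10.3] mid -2.4
55 516 y [-15.7  10.6] mid -2.6
65 509 y [-14.2   9.1] mid -2.5
75 306 y [-12.5   6.9] mid -2.8
```

Emit:
servo_tool(
  commands=[0,-0.022,0.3,0,0.3,0,-0.022,0.6,0,0.3,0,-0.022,0.85,0,0.3,0,-0.022,0.965,0,0.3,0,-0.022,0.965,0,0.3,0,-0.022,0.965,0,0.45,0,-0.022,0.965,0,0.6,0,-0.022,0.965,0,0.6],
  newtons=15,
)

```text
time: 25.75
eef_pos: [0.4617, 0.0396, 0.1558]
tool_rot: [[-1.0, 0.018, 0.001], [0.018, 1.0, -0.0], [-0.001, -0.0, -1.0]]
ft_force: [0.0, -1.2, 0.9]
gripper_width: 0.467
grip_force: 0.6
```

Emit:
servo_tool(
  commands=[0,0,0,0,0.7,0,0,0,0,0.8,0,0,0,0,0.8,0,0,0,0,0.8,0,0,-0.05,0,0.8,0,0,-0.1,0,0.8,0,0,-0.2,0,0.8,0,0,-0.2,0,0.8],
  newtons=15,
)

```text
time: 26.55
eef_pos: [0.4618, 0.0396, 0.1765]
tool_rot: [[-1.0, 0.017, 0.002], [0.017, 1.0, -0.0], [-0.002, -0.0, -1.0]]
ft_force: [-0.0, -0.6, -1.1]
gripper_width: 0.46
grip_force: 15.0
```

Emit:
servo_tool(
  commands=[0,0,-0.2,0,0.8,0,0,-0.5,0,0.8,-0.1,0,-0.8,0.01,0.8,-0.2,0,-0.85,0.02,0.8,-0.3,0,-0.85,0.0285,0.8,-0.3,0,-0.85,0.0285,0.8,-0.3,0,-0.85,0.0285,0.8,-0.3,0,-0.85,0.0285,0.8],
)

```text
time: 27.35
eef_pos: [0.4904, 0.0391, 0.2593]
tool_rot: [[-0.994, 0.106, -0.002], [0.106, 0.994, 0.0], [0.002, -0.0, -1.0]]
ft_force: [0.5, 0.3, -1.3]
gripper_width: 0.458
grip_force: 15.0
```

Emit:
servo_tool(
  commands=[-0.2,-0.05,0,0,0.8,-0.4,-0.15,0,0,0.8,-0.6,-0.3,0,0,0.8,-0.75,-0.42,0,0,0.8,-0.79,-0.52,0,0,0.8,-0.79,-0.52,0,0,0.8,-0.79,-0.52,0,0,0.8,-0.79,-0.52,0,0,0.8],
)

```text
time: 28.15
eef_pos: [0.5635, -0.0204, 0.2601]
tool_rot: [[-0.994, 0.106, -0.001], [0.106, 0.994, 0.0], [0.001, 0.0, -1.0]]
ft_force: [-0.1, -0.2, -0.7]
gripper_width: 0.462
grip_force: 15.0
```

Emit:
servo_tool(
  commands=[-0.15,-0.2,0,0,0.8,-0.35,-0.4,0,0,0.8,-0.55,-0.6,0,0,0.8,-0.7,-0.75,0,0,0.8,-0.79,-0.89,0,0,0.8,-0.79,-0.89,0,0,0.8,-0.79,-0.89,0,0,0.8,-0.79,-0.89,0,0,0.8],
)

```text
time: 28.95
eef_pos: [0.6326, -0.1171, 0.2601]
tool_rot: [[-0.994, 0.106, -0.001], [0.106, 0.994, 0.0], [0.001, 0.0, -1.0]]
ft_force: [-0.2, 0.5, -1.6]
gripper_width: 0.462
grip_force: 15.0
```

```bash
python3 -c "
from h import *
trayview('p3')"
```

```text
t 28.95 [ 0.6326 -0.1171  0.2601] yaw -6.1
front edge at y -60 36.0
front edge at y 60 35.9
walls y [-130, -128, -126, -124, -122, -120, -48, -46, -44, -42, -40, -38, 36, 38, 40, 42, 44, 46, 62, 120, 122, 124, 126, 128]
```

Emit:
servo_tool(
  commands=[0,0,0.2,0,0.8,0,0,0.4,0,0.8,0,0,0.6,0,0.8,0,0,0.8,0,0.8,0,0,0.95,0,0.8,0,0,1,0,0.8,0,0,1,0,0.8,0,0,1,0,0.8],
)

```text
time: 29.8
eef_pos: [0.6336, -0.1178, 0.161]
tool_rot: [[-0.994, 0.107, 0.001], [0.107, 0.994, -0.0], [-0.001, -0.0, -1.0]]
ft_force: [-0.5, -0.4, -0.6]
gripper_width: 0.456
grip_force: 15.0
```

Emit:
servo_tool(
  commands=[0,0,0.04,0,0.8,0,0,0.1,0,0.8,0,0,0.16,0,0.8,0,0,0.21,0,0.8,0,0,0.24,0,0.8,0,0,0.26,0,0.8,0,0,0.27,0,0.8,0,0,0.27,0,0.8],
)

```text
time: 30.6
eef_pos: [0.6333, -0.118, 0.1331]
tool_rot: [[-0.994, 0.107, -0.0], [0.107, 0.994, 0.0], [0.0, 0.0, -1.0]]
ft_force: [-0.0, 0.4, -1.0]
gripper_width: 0.461
grip_force: 15.0
```

Emit:
servo_tool(
  commands=[0,0,0.004,0,0.8,0,0,0.006,0,0.8,0,0,0.008,0,0.8,0,0,0.01,0,0.8,0,0,0.012,0,0.8,0,0,0.012,0,0.8,0,0,0.012,0,0.8,0,0,0.012,0,0.8],
)

```text
time: 31.4
eef_pos: [0.6333, -0.118, 0.1319]
tool_rot: [[-0.994, 0.107, 0.0], [0.107, 0.994, 0.0], [-0.0, 0.0, -1.0]]
ft_force: [1.3, 0.3, -0.3]
gripper_width: 0.46
grip_force: 15.0
```

Emit:
servo_tool(
  commands=[0,0,0.003,0,0.8,0,0,0.005,0,0.8,0,0,0.006,0,0.8,0,0,0.006,0,0.8,0,0,0.006,0,0.8,0,0,0.006,0,0.8,0,0,0.006,0,0.8,0,0,0.006,0,0.8],
)

```text
time: 32.2
eef_pos: [0.6333, -0.118, 0.1318]
tool_rot: [[-0.994, 0.107, 0.0], [0.107, 0.994, -0.0], [-0.0, -0.0, -1.0]]
ft_force: [-2.1, 0.7, 7.7]
gripper_width: 0.462
grip_force: 15.0
```

Emit:
servo_tool(
  commands=[0,0,0,0,0.45,0,0,0,0,0.35,0,0,0,0,0.3,0,0,0,0,0.3,0,0,-0.1,0,0.3,0,0,-0.3,0,0.3,0,0,-0.6,0,0.3,0,0,-0.95,0,0.3],
)

```text
time: 33.0
eef_pos: [0.6328, -0.1179, 0.2273]
tool_rot: [[-0.994, 0.107, -0.001], [0.107, 0.994, 0.0], [0.001, 0.0, -1.0]]
ft_force: [0.6, -0.9, 1.1]
gripper_width: 0.702
grip_force: 0.0
```

Emit:
servo_tool(
  commands=[0.2,0,-0.2,0,0.3,0.5,0.1,-0.25,0,0.3,0.8,0.2,-0.25,0,0.3,0.92,0.27,-0.25,0,0.3,0.92,0.27,-0.25,0,0.3,0.92,0.27,-0.25,0,0.3,0.92,0.27,-0.25,0,0.3,0.92,0.27,-0.25,0,0.3],
)

```text
time: 33.8
eef_pos: [0.5455, -0.0817, 0.2511]
tool_rot: [[-0.994, 0.107, 0.0], [0.107, 0.994, -0.0], [-0.0, -0.0, -1.0]]
ft_force: [0.7, -0.0, 0.4]
gripper_width: 0.697
grip_force: 0.0
```

Emit:
servo_tool(
  commands=[0.2,0,0,0,0.3,0.5,0.1,0,-0.015,0.3,0.8,0.2,0,-0.023,0.3,0.92,0.26,0,-0.023,0.3,0.92,0.26,0,-0.023,0.3,0.92,0.26,0,-0.023,0.3,0.92,0.26,0,-0.023,0.3,0.92,0.26,0,-0.023,0.3],
)

```text
time: 34.6
eef_pos: [0.4569, -0.0461, 0.2512]
tool_rot: [[-0.999, 0.035, 0.0], [0.035, 0.999, -0.0], [-0.0, -0.0, -1.0]]
ft_force: [0.7, 0.5, -0.8]
gripper_width: 0.701
grip_force: 0.0
```

```bash
python3 -c "
from h import *
headview('g1')"
```

```text
t 34.6 tcp [ 0.4569 -0.0461  0.2512] yaw -2.02 n 6732 zmax 0.1189
-25 332 y [-16.9  13.6] mid -1.7
-15 623 y [-20.1  17. ] mid -1.5
-5 756 y [-20.6  18.4] mid -1.1
5 809 y [-21.1  19.7] mid -0.7
15 887 y [-21.9  19.6] mid -1.2
25 838 y [-17.9  16.6] mid -0.6
35 540 y [-12.   11.5] mid -0.3
45 526 y [-12.1  12.8] mid 0.4
55 502 y [-12.   13.4] mid 0.7
65 523 y [-11.2  13.4] mid 1.1
75 371 y [-9.  11.2] mid 1.1
```

Emit:
servo_tool(
  commands=[0,-0.01,0.3,0.009,0.3,0,-0.01,0.6,0.009,0.3,0,-0.01,0.85,0.009,0.3,0,-0.01,0.965,0.009,0.3,0,-0.01,0.965,0.009,0.3,0,-0.01,0.965,0.009,0.45,0,-0.01,0.965,0.009,0.6,0,-0.01,0.965,0.009,0.6],
  newtons=15,
)

```text
time: 35.45
eef_pos: [0.4564, -0.0468, 0.1556]
tool_rot: [[-0.998, 0.063, 0.001], [0.063, 0.998, -0.0], [-0.002, -0.0, -1.0]]
ft_force: [0.1, -0.1, 0.4]
gripper_width: 0.465
grip_force: 0.7
```

Emit:
servo_tool(
  commands=[0,0,0,0,0.7,0,0,0,0,0.8,0,0,0,0,0.8,0,0,0,0,0.8,0,0,-0.05,0,0.8,0,0,-0.1,0,0.8,0,0,-0.2,0,0.8,0,0,-0.2,0,0.8],
  newtons=15,
)

```text
time: 36.25
eef_pos: [0.4564, -0.0467, 0.1761]
tool_rot: [[-0.998, 0.063, 0.002], [0.063, 0.998, -0.0], [-0.002, -0.0, -1.0]]
ft_force: [-0.2, -0.1, -0.7]
gripper_width: 0.458
grip_force: 15.0
```

Emit:
servo_tool(
  commands=[0,0,-0.2,0,0.8,0,0,-0.5,0,0.8,-0.1,0,-0.8,0.007,0.8,-0.2,0,-0.85,0.014,0.8,-0.3,0,-0.85,0.014,0.8,-0.3,0,-0.85,0.014,0.8,-0.3,0,-0.85,0.014,0.8,-0.3,0,-0.85,0.014,0.8],
)

```text
time: 37.05
eef_pos: [0.4851, -0.0484, 0.2588]
tool_rot: [[-0.994, 0.107, -0.002], [0.107, 0.994, 0.0], [0.002, 0.0, -1.0]]
ft_force: [0.3, -0.2, -0.7]
gripper_width: 0.46
grip_force: 15.0
```

Emit:
servo_tool(
  commands=[-0.2,-0.05,0,0,0.8,-0.4,-0.15,0,0,0.8,-0.6,-0.3,0,0,0.8,-0.75,-0.42,0,0,0.8,-0.78,-0.5,0,0,0.8,-0.78,-0.5,0,0,0.8,-0.78,-0.5,0,0,0.8,-0.78,-0.5,0,0,0.8],
)

```text
time: 37.85
eef_pos: [0.5574, -0.1059, 0.2598]
tool_rot: [[-0.994, 0.106, -0.001], [0.106, 0.994, 0.0], [0.001, 0.0, -1.0]]
ft_force: [1.2, -0.5, -1.1]
gripper_width: 0.465
grip_force: 15.0
```

Emit:
servo_tool(
  commands=[-0.15,-0.2,0,0,0.8,-0.35,-0.4,0,0,0.8,-0.55,-0.6,0,0,0.8,-0.7,-0.75,0,0,0.8,-0.77,-0.87,0,0,0.8,-0.77,-0.87,0,0,0.8,-0.77,-0.87,0,0,0.8,-0.77,-0.87,0,0,0.8],
)

```text
time: 38.65
eef_pos: [0.6248, -0.2004, 0.2599]
tool_rot: [[-0.994, 0.106, -0.001], [0.106, 0.994, 0.0], [0.001, 0.0, -1.0]]
ft_force: [0.1, -0.0, -1.3]
gripper_width: 0.455
grip_force: 15.0
```

```bash
python3 -c "
from h import *
trayview('p4')"
```

```text
t 38.65 [ 0.6248 -0.2004  0.2599] yaw -6.1
front edge at y 60 36.9
walls y [-48, -46, -44, -42, -40, -38, 34, 36, 38, 40, 42, 44, 46, 62, 122, 124, 126, 128]
```

Emit:
servo_tool(
  commands=[0.01,-0.005,0.2,0,0.8,0.01,-0.005,0.4,0,0.8,0.01,-0.005,0.6,0,0.8,0.01,-0.005,0.8,0,0.8,0.01,-0.005,0.95,0,0.8,0.01,-0.005,1,0,0.8,0.01,-0.005,1,0,0.8,0.01,-0.005,1,0,0.8],
)

```text
time: 39.5
eef_pos: [0.6247, -0.2017, 0.1607]
tool_rot: [[-0.994, 0.107, 0.001], [0.107, 0.994, -0.0], [-0.001, -0.0, -1.0]]
ft_force: [-0.2, -0.6, -0.9]
gripper_width: 0.46
grip_force: 15.0
```

Emit:
servo_tool(
  commands=[0,0,0.04,0,0.8,0,0,0.1,0,0.8,0,0,0.16,0,0.8,0,0,0.21,0,0.8,0,0,0.24,0,0.8,0,0,0.26,0,0.8,0,0,0.27,0,0.8,0,0,0.27,0,0.8],
)

```text
time: 40.3
eef_pos: [0.6243, -0.2017, 0.1327]
tool_rot: [[-0.994, 0.107, -0.0], [0.107, 0.994, 0.0], [0.0, 0.0, -1.0]]
ft_force: [-0.9, -0.1, -0.4]
gripper_width: 0.457
grip_force: 15.0
```

Emit:
servo_tool(
  commands=[0,0,0.004,0,0.8,0,0,0.006,0,0.8,0,0,0.008,0,0.8,0,0,0.01,0,0.8,0,0,0.014,0,0.8,0,0,0.014,0,0.8,0,0,0.014,0,0.8,0,0,0.014,0,0.8],
)

```text
time: 41.1
eef_pos: [0.6244, -0.2017, 0.1315]
tool_rot: [[-0.994, 0.107, 0.0], [0.107, 0.994, -0.0], [-0.0, -0.0, -1.0]]
ft_force: [-0.4, 0.6, 2.1]
gripper_width: 0.459
grip_force: 15.0
```

Emit:
servo_tool(
  commands=[0,0,0,0,0.45,0,0,0,0,0.35,0,0,0,0,0.3,0,0,0,0,0.3,0,0,-0.1,0,0.3,0,0,-0.3,0,0.3,0,0,-0.6,0,0.3,0,0,-0.95,0,0.3],
)

```text
time: 41.9
eef_pos: [0.6239, -0.2015, 0.2275]
tool_rot: [[-0.994, 0.107, -0.001], [0.107, 0.994, 0.001], [0.001, 0.0, -1.0]]
ft_force: [0.8, -0.3, -0.7]
gripper_width: 0.702
grip_force: 0.0
```

Emit:
servo_tool(
  commands=[0.2,-0.1,-0.3,0,0.3,0.5,-0.3,-0.5,0,0.3,0.8,-0.5,-0.7,0,0.3,1,-0.7,-0.9,0,0.3,1,-1,-1,0,0.3,1,-1,-1,0,0.3,1,-1,-1,0,0.3,1,-1,-1,0,0.3],
)

```text
time: 42.7
eef_pos: [0.5142, -0.2896, 0.3262]
tool_rot: [[-0.994, 0.107, -0.001], [0.107, 0.994, 0.001], [0.001, 0.001, -1.0]]
ft_force: [0.8, 0.2, -0.2]
gripper_width: 0.704
grip_force: 0.0
```

Emit:
servo_tool(
  commands=[0.2,-0.1,0,0,0.3,0.5,-0.3,0,0,0.3,0.8,-0.5,0,0,0.3,1,-0.7,0,0,0.3,1,-1,0,0,0.3,1,-1,0,0,0.3,1,-1,0,0,0.3,1,-1,0,0,0.3],
)

```text
time: 43.5
eef_pos: [0.4045, -0.378, 0.3261]
tool_rot: [[-0.994, 0.106, -0.0], [0.106, 0.994, 0.001], [0.001, 0.001, -1.0]]
ft_force: [-0.4, -0.1, 0.0]
gripper_width: 0.699
grip_force: 0.0
```

Run:
```python
from h import *
p,d=snap('top','top3');a=cv2.resize(p[100:300,60:460,::-1],None,fx=2,fy=2)
s,_=snap('side','side3');b=cv2.resize(s[140:290,180:380,::-1],None,fx=1.25,fy=1.25)
b=np.pad(b,((0,0),(0,800-b.shape[1]),(0,0)));cv2.imwrite('pics/end.png',np.vstack([a,b]))
v,u=np.where(d>0);w=world('top',np.c_[u,v],d[v,u])
c=np.array([.648,-.076]);yr=np.radians(-6.1)
for y in(.126,.042,-.042,-.126):
    cc=c+y*np.array([-np.sin(yr),np.cos(yr)])
    m=(np.hypot(*(w[:,:2]-cc).T)<.1)&(abs((w[:,:2]-cc)@[-np.sin(yr),np.cos(yr)])<.04);P=w[m&(w[:,2]>.073)&(w[:,2]<.1)]
    print(rect(P),P[:,2].max().round(4),p[v,u][m&(w[:,2]>.085)&(w[:,2]<.1)].mean(0).round())
print(bot.sense()['time'])
```

```text
(array([641.6,  51. ]), array([75.3, 44. ]), 1.3) 0.0951 [116.  62.  45.]
(array([630.8, -31.7]), array([77.5, 44.3]), 1.3) 0.0941 [ 87. 101. 118.]
(array([ 625.5, -114.6]), array([44.4, 75.7]), 89.3) 0.0976 [51. 73. 44.]
(array([ 615.7, -198.9]), array([71.7, 44.3]), 7.9) 0.0955 [204. 200. 179.]
43.6
```

View pics/end.png

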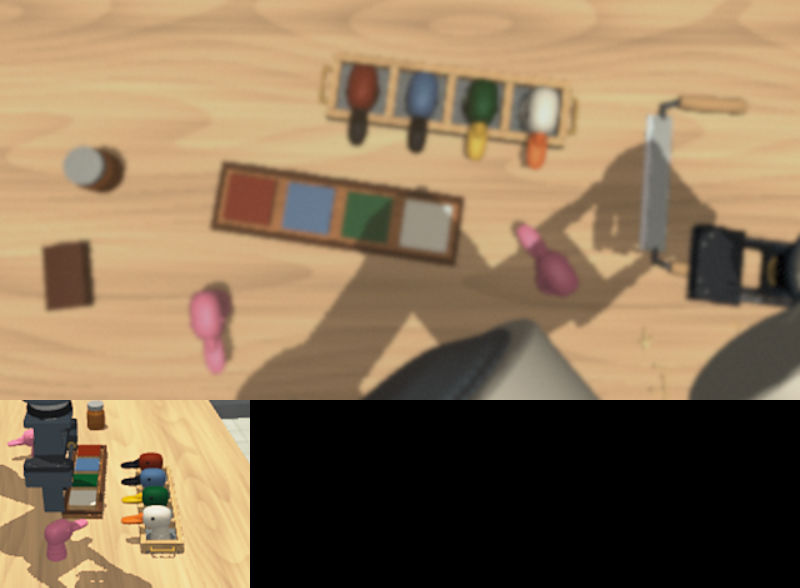

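All four heads stand upright in the tray at (362,85), (423,95), (482,102) and (543,108) in the composite picture. The order is redhead, teal, mallard, goose, with bills to the front, and the bystanders are where they were.

```bash
python3 -c "
from cell import bot
print(bot.close_job())"
```

```text
the job is handed in; nothing more can be done
None
```

The job is handed in: all four heads stand upright in the tray in their original left-to-right order (redhead, teal, mallard, goose), bills to the front, and nothing else was moved.

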